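# Rack the incoming specimens by cap colour

## Task

Four capped specimens have just come in at the lab bench: put each one into the rack of the same colour as its cap, standing upright and right down on the floor of either well. Keep the specimens upright on the way and lower them in rather than dropping them, and leave the test-strip vial and the dropper bottle standing where they are.

Things in the scene. Friction and masses are not known exactly. Their poses are not given: they have to be found in the camera images.
- pot_yellow: loose 60 ml specimen pot, white with a paper label and a ribbed yellow screw cap, closed and round: body diameter 42, cap diameter 46 and 16 tall, whole height 70 mm, about 75 g. It stands upright on the bench. Origin: centre of its underside, z up along its axis.
- pot_green: loose 60 ml specimen pot, white with a paper label and a ribbed green screw cap, closed and round: body diameter 42, cap diameter 46 and 16 tall, whole height 70 mm, about 75 g. It stands upright on the bench. Origin: centre of its underside, z up along its axis.
- tube_red: loose 30 ml specimen tube with a flat foot, white with a paper label and a ribbed red screw cap, closed and round: body diameter 28, cap diameter 31 and 20 tall, whole height 92 mm, about 45 g. It stands upright on the bench. Origin: centre of its underside, z up along its axis.
- tube_blue: loose 30 ml specimen tube with a flat foot, white with a paper label and a ribbed blue screw cap, closed and round: body diameter 28, cap diameter 31 and 20 tall, whole height 92 mm, about 45 g. It stands upright on the bench. Origin: centre of its underside, z up along its axis.
- rack_yellow: yellow plastic specimen rack, fixed to the bench, 76 x 142 x 30 mm (x, y, z) plus a small finger tab standing out 8 mm at each y end, with two round wells side by side along its y axis, both empty: well diameter 58, well centres at y = +34 and y = -34 mm from its origin, well floor 6 mm above the bench, rim 30 mm above it. Origin: centre of its underside, z up.
- rack_green: green plastic specimen rack, fixed to the bench, 76 x 142 x 30 mm (x, y, z) plus a small finger tab standing out 8 mm at each y end, with two round wells side by side along its y axis, both empty: well diameter 58, well centres at y = +34 and y = -34 mm from its origin, well floor 6 mm above the bench, rim 30 mm above it. Origin: centre of its underside, z up.
- rack_red: red plastic specimen rack, fixed to the bench, 64 x 118 x 30 mm (x, y, z) plus a small finger tab standing out 8 mm at each y end, with two round wells side by side along its y axis, both empty: well diameter 46, well centres at y = +28 and y = -28 mm from its origin, well floor 6 mm above the bench, rim 30 mm above it. Origin: centre of its underside, z up.
- rack_blue: blue plastic specimen rack, fixed to the bench, 64 x 118 x 30 mm (x, y, z) plus a small finger tab standing out 8 mm at each y end, with two round wells side by side along its y axis, both empty: well diameter 46, well centres at y = +28 and y = -28 mm from its origin, well floor 6 mm above the bench, rim 30 mm above it. Origin: centre of its underside, z up.
- strip_vial: bystander: loose test-strip vial standing upright, white label with a colour chart, black cap; diameter 47, height 105 mm, about 90 g. Origin: centre of its underside, z up.
- dropper: bystander: loose small white dropper bottle standing upright, with a pointed grey cap; diameter 29, height 75 mm, about 35 g. Origin: centre of its underside, z up.
There are look-alikes about, which are no part of the job. Leave any purple look-alike of the tube_red alone.

How it is judged (in metres and radians):
At the end, for the whole second after the job is handed in: Each of the four specimens stands in a well of the rack of its cap's colour (origin within 20 mm of the rack's centre line in x and 50 mm in y), its foot on the well floor (2 to 11 mm above the bench), within 7 degrees of upright, released and at rest (x of pot_yellow in the frame of rack_yellow between -0.02 and 0.02 m and y of pot_yellow in the frame of rack_yellow between -0.05 and 0.05 m and height (world z) of pot_yellow between 0.002 and 0.011 m and angle between each of pot_yellow, pot_green, tube_red, tube_blue's own z axis and vertical below 0.12 rad and linear speed of each of pot_yellow, pot_green, tube_red, tube_blue below 0.02 m/s and contact force between the fingers and pot_yellow below 0.1 N and x of pot_green in the frame of rack_green between -0.02 and 0.02 m and y of pot_green in the frame of rack_green between -0.05 and 0.05 m and height (world z) of pot_green between 0.002 and 0.011 m and contact force between the fingers and pot_green below 0.1 N and x of tube_red in the frame of rack_red between -0.02 and 0.02 m and y of tube_red in the frame of rack_red between -0.05 and 0.05 m and height (world z) of tube_red between 0.002 and 0.011 m and contact force between the fingers and tube_red below 0.1 N and x of tube_blue in the frame of rack_blue between -0.02 and 0.02 m and y of tube_blue in the frame of rack_blue between -0.05 and 0.05 m and height (world z) of tube_blue between 0.002 and 0.011 m and contact force between the fingers and tube_blue below 0.1 N); the robot touches nothing.
It fails at once if a specimen is tipped more than 35 degrees from upright (angle between any of pot_yellow, pot_green, tube_red, tube_blue's own z axis and vertical above 0.61 rad).
It fails at once if a specimen is dropped: it falls free with its foot more than 45 mm above the bench ((height (world z) of pot_yellow above 0.045 m and contact force between the fingers and pot_yellow below 0.05 N and linear speed of pot_yellow above 0.2 m/s) or (height (world z) of pot_green above 0.045 m and contact force between the fingers and pot_green below 0.05 N and linear speed of pot_green above 0.2 m/s) or (height (world z) of tube_red above 0.045 m and contact force between the fingers and tube_red below 0.05 N and linear speed of tube_red above 0.2 m/s) or (height (world z) of tube_blue above 0.045 m and contact force between the fingers and tube_blue below 0.05 N and linear speed of tube_blue above 0.2 m/s)).
It fails at once if the test-strip vial is pushed more than 30 mm from its place, or tipped over (distance of strip_vial from where it was at the start of the episode above 0.03 m or angle between strip_vial's own z axis and vertical above 0.35 rad).
It fails at once if the dropper bottle is pushed more than 30 mm from its place, or tipped over (distance of dropper from where it was at the start of the episode above 0.03 m or angle between dropper's own z axis and vertical above 0.35 rad).
It also fails if it takes over 102 s, if anything falls off the work surface, if the arm or the gripper's body presses on something with over 40 N, if the wrist force passes 120 N, or if a joint passes its speed limit or range.

## Robot

A 6-joint arm with a two-finger parallel gripper is mounted at the origin on the work surface. World frame = base frame: x ahead of the robot, y to its left, z up, the work surface at z = 0. Lengths are in mm, angles in rad, forces in N, time in s.
With the tool pointing down it reaches from about 350 to 775 mm from the base axis. Payload 7.3 kg.
Tool frame: the origin (TCP) lies midway between the tips of the shut fingers; the grasp point (between the pads) lies 19 mm behind it (grasp_offset is the z of the grasp point in the tool frame, in mm); z points along the fingers, y is the direction in which the jaws open and shut (so a half turn about z gives the same grasp; the last joint's range is limited). The gripper opens to 92 mm and grips with 3 to 60 N. Pads are 19 mm wide; open, the fingers measure 130 mm over their backs; the gripper's body (75 mm by 190 mm) begins 47 mm behind the grasp point.
Start: joints at [0.96, 0.342, 1.524, -0, 1.275, -0.146], TCP at [235.317, 469.33, 226.741] pointing down, gripper open.
Joint ranges: [-2.53, 2.53], [-0.77, 2.02], [0.04, 2.7], [-1, 4.14], [0.28, 2.66], [-3.11, 3.11]. Speed limits (rad/s): [2.57, 2.57, 3.14, 3.14, 3.14, 3.14].

## Interface

Orientations are given as [roll, pitch, yaw] about the fixed x, y, z axes, in that order (R = Rz(yaw) Ry(pitch) Rx(roll)).
In Python, from plant import get_obs, capture, camera_model, close_job, boxes_of, regions_of, place_of, grasp_offset gives the robot as it stands. The module is installed in compiled form; this text tells all that it offers.
- The arm moves only by the tool send_rows, never from a script. Its argument "targets" is a list that holds one entry, the list of rows, each a list of 7 numbers: the turn, a rotation vector about the tool's x, y, z in degrees, then the shift along the tool's x, y, z in mm, then the closure, from -1 (fully open) to 1 (shut). A call has 1 to 5 rows; each row is the pose to reach, as a shift and turn from the pose commanded when the call began, along the tool's axes at that moment; what a row does not reach only later rows make up. A row lasts 1/12 s, in which the tool goes at most 41.7 mm and 7.16 degrees, less where a joint would pass 70% of its speed; a pose out of reach is approached as far as the arm can. A call with a gripper value outside its range is refused whole. The fingers move at their own pace and stop on an object; the grip force is fixed at half the most. Time passes only in rows, so rows that repeat a pose let the fingers close. It gives the time, the measured TCP pose, the force and the opening at its end, in the units of the state.
- get_obs(): the state, without advancing time (a new reading comes with each control period).
- capture(name): name is "side" or "top"; returns the picture (400x640x3 uint8, red, green, blue); there is no depth.
- camera_model(name): a dict with "K" (3x3 intrinsics, pixels), "k1" (the pictures are not rectified: a ray, as slopes to the right and down, at radius r is drawn at 1 + k1 r^2 times it, then the intrinsics apply), "world_to_cam" (4x4, takes a point from world to camera coordinates). Camera axes: x right, y up, looking along -z (the intrinsics and any distortion apply to the point x, -y, -z); pixel columns grow to the right and rows downward; lengths in mm; the calibration is good to about 2 mm. A picture is of the moment at which its call begins. camera_model takes no time and is no camera call.
- close_job(): hands the job in, once; it reports no verdict.
Trained networks look in the newest picture that a camera, given by its name, has taken for a name from the list of things; names that differ only in an ending like _2 or _b are one class to them, and where a whole thing is asked for, a point or a joint stands for the part that bears it (a point fixed in the world has none). Each returns a list of dicts, best first, with "conf" (0 to 1); they miss things now and then, are a little off and sometimes report something else, mostly with a low value. They report only what shows in the picture. A call takes as long as a camera call. They do not tell look-alikes from the thing itself.
- boxes_of(label, camera): "location" ([row, column] in pixels, amid what is visible of it).
- regions_of(label, camera): "region" (400x640 bool, what is visible of it) and "location" ([row, column] in pixels, amid what is visible of it).
- place_of(label, camera): "location" ([row, column] in pixels: a listed point, or the origin of a listed thing).
The state is a dict: "time": time; "joint_positions": joint angles; "dq": joint speeds; "tau": joint torques, N m; "tool_pos": TCP position; "tcp_rot": TCP orientation; "contact_force": force on the tool from outside, world axes, zero at the start; "moment": the same for the moment, N m; "grip_width": finger opening in mm.
Only numpy, scipy, OpenCV 4.12 (cv2) and the standard library are available. Lean on these libraries where they do the work, as an engineer would, in place of code of your own. Each camera call takes 0.05 s, during which the arm holds its last target.

## Working session

There is one attempt and no reset: what is moved stays moved. The work goes in short steps, Python scripts to look and compute and a tool call to move; the robot and the scene stay as the last step left them, time stands still between calls to the robot, and variables do not carry over. Pictures are saved under pics/ and viewed, and the job is handed in when it is done.

Besides the shell and the picture viewer there is one more tool, called after "Emit:" as name([rows], argument=value, ...), one row to a line, values as JSON. send_rows: Moves the arm, as the interface text tells. Its arguments: {"type":"object","properties":{"targets":{"type":"array","items":{"type":"array","items":{"type":"array","items":{"type":"number"}}}}},"required":["targets"]}

```bash
mkdir -p pics; cat > h.py <<'E'
import numpy as np, cv2
from plant import *
def snap(cam,fn):
    im=capture(cam); cv2.imwrite('pics/'+fn,im[:,:,::-1]); return im
def ray(cam,rc):
    m=camera_model(cam);K=np.array(m['K']);T=np.array(m['world_to_cam'])
    d=np.array([(rc[1]-K[0,2])/K[0,0],(rc[0]-K[1,2])/K[1,1]])
    u=d.copy()
    for _ in range(30): u=d/(1+m['k1']*(u@u))
    R=T[:3,:3];c=-R.T@T[:3,3]
    return c,R.T@np.array([u[0],-u[1],-1])
def at(cam,rc,z):
    c,d=ray(cam,rc); return (c+d*(z-c[2])/d[2])
def proj(cam,p):
    m=camera_model(cam);K=np.array(m['K']);T=np.array(m['world_to_cam'])
    q=T[:3,:3]@np.array(p,float)+T[:3,3]; u=np.array([q[0],-q[1]])/-q[2]; u=u*(1+m['k1']*(u@u))
    return np.array([K[1,1]*u[1]+K[1,2],K[0,0]*u[0]+K[0,2]])
E
python3 - <<'E'
from h import *
np.set_printoptions(precision=2,suppress=True)
for c in('top','side'):
    snap(c,c+'0.png'); m=camera_model(c); print(c,m['K'],m['k1'],ray(c,(200,320)))
    for n in ['pot_yellow','pot_green','tube_red','tube_blue','rack_yellow','rack_green','rack_red','rack_blue','strip_vial','dropper']:
        print(n,[(np.round(d['location']),round(d['conf'],2),at(c,d['location'],0)[:2]) for d in place_of(n,c)][:4])
print(get_obs(),grasp_offset)
E
```

```text
top [[396.48   0.   321.1 ]
 [  0.   396.48 203.29]
 [  0.     0.     1.  ]] -0.0426544904329144 (array([ 463.08,  -11.32, 1208.63]), array([ 0.06,  0.01, -1.  ]))
pot_yellow [(array([213., 344.]), 0.54, array([491.18, -73.26]))]
pot_green [(array([242., 258.]), 0.78, array([405.15, 188.89]))]
tube_red [(array([244., 284.]), 0.62, array([396.36, 111.71])), (array([221., 299.]), 0.57, array([468.47,  64.92]))]
tube_blue [(array([234., 377.]), 0.63, array([ 425.24, -172.8 ]))]
rack_yellow [(array([204., 200.]), 0.64, array([522.03, 367.97])), (array([218., 301.]), 0.33, array([476.65,  57.58]))]
rack_green [(array([171., 277.]), 0.9, array([621.48, 130.88])), (array([219., 298.]), 0.26, array([473.67,  69.48]))]
rack_red [(array([168., 363.]), 0.9, array([ 628.47, -132.32]))]
rack_blue [(array([208., 442.]), 0.69, array([ 503.81, -371.43]))]
strip_vial [(array([245., 217.]), 0.74, array([394.28, 315.17]))]
dropper [(array([205., 317.]), 0.57, array([516.67,  10.44]))]
side [[414.65   0.   317.08]
 [  0.   414.65 199.05]
 [  0.     0.     1.  ]] -0.008958879028688587 (array([ 339.59, -7
[... 509 characters left out ...]
, 334.]), 0.77, array([619.76, 139.11]))]
rack_red [(array([245., 367.]), 0.56, array([ 619.87, -136.94]))]
rack_blue [(array([344., 351.]), 0.8, array([ 500.29, -368.61]))]
strip_vial [(array([152., 244.]), 0.57, array([382.74, 306.53]))]
dropper [(array([215., 315.]), 0.7, array([524.3 ,  -7.29]))]
{'time': 1.1, 'joint_positions': array([ 0.96,  0.34,  1.52,  0.  ,  1.28, -0.15]), 'dq': array([-0., -0., -0., -0., -0.,  0.]), 'tau': array([  0.  , -43.11, -24.45,   0.07,   0.05,   0.  ]), 'tool_pos': array([235.31, 469.34, 226.72]), 'tcp_rot': array([3.14, 0.  , 2.68]), 'contact_force': array([0.  , 0.59, 0.47]), 'moment': array([ 0.01,  0.  , -0.04]), 'grip_width': 91.69088437186495} -18.8
```

View pics/top0.png

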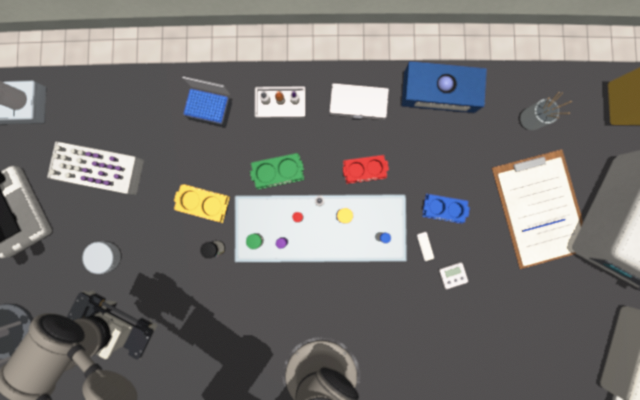

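View pics/side0.png

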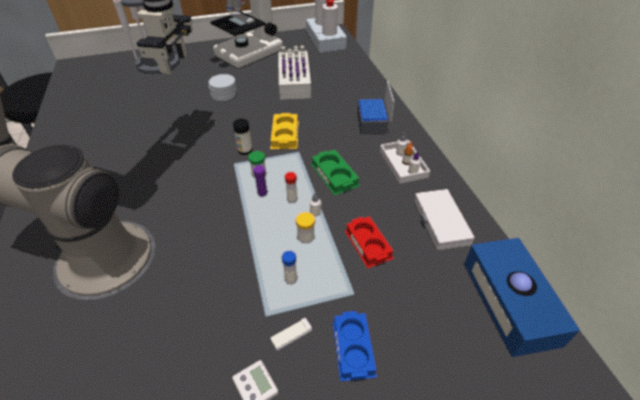

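```bash
cat > fit.py <<'E'
from h import *
from scipy.optimize import minimize
np.set_printoptions(precision=1,suppress=True)
rng={'yellow':(20,34),'green':(45,85),'red':(0,8),'blue':(105,125)}
def blob(im,col,near,R=45):
    hsv=cv2.cvtColor(im,cv2.COLOR_RGB2HSV);lo,hi=rng[col]
    m=((hsv[...,0]>=lo)&(hsv[...,0]<=hi)&(hsv[...,1]>110)&(hsv[...,2]>50))
    if col=='red': m|=(hsv[...,0]>173)&(hsv[...,1]>110)&(hsv[...,2]>50)
    n,l,s,c=cv2.connectedComponentsWithStats(m.astype(np.uint8))
    best=min((i for i in range(1,n) if s[i,4]>25),key=lambda i:np.hypot(c[i][0]-near[1],c[i][1]-near[0]))
    return l==best
def hullmask(cam,P,S=8):
    q=np.array([proj(cam,p)[::-1] for p in P]); h=cv2.convexHull(q.astype(np.float32))
    big=np.zeros((400,640),np.uint8)
    return h
def cyl(x,y,r,z0,z1):
    a=np.linspace(0,2*np.pi,24,endpoint=False)
    return [(x+r*np.cos(t),y+r*np.sin(t),z) for z in(z0,z1) for t in a]
def box(x,y,w,lx,ly,h):
    c,s=np.cos(w),np.sin(w); pts=[(a*lx/2,b*ly/2,z) for a in(-1,1) for b in(-1,1) for z in (0,h)]
    return [(x+c*a-s*b,y+s*a+c*b,z) for a,b,z in pts]
def cost(cam,P,mask):
    h=hullmask(cam,P)[:,0]; r,c=np.where(mask); r0,c0=r.min()-8,c.min()-8;H=r.max()-r0+9;W=c.max()-c0+9
    S=6; img=np.zeros((H*S,W*S),np.uint8)
    cv2.fillConvexPoly(img,np.round((h-[c0-.5,r0-.5])*S*16).astype(np.int32)[:,None],255,shift=4)
    a=cv2.resize(img,(W,H),interpolation=cv2.INTER_AREA)/255.; b=cv2.GaussianBlur(mask[r0:r0+H,c0:c0+W].astype(np.float32),(0,0),.8)
    a=cv2.GaussianBlur(a,(0,0),.8)
    return ((a-b)**2).sum()/mask.sum()
def fit(f,masks,x0,cams):
    sx=np.array([[0]*len(x0)]+[list(np.eye(len(x0))[i]*(12 if i<2 else .15)) for i in range(len(x0))])+np.array(x0)
    r=minimize(lambda p:sum(cost(c,f(p),masks[c]) for c in cams),x0,method='Nelder-Mead',options=dict(initial_simplex=sx,xatol=.05,fatol=1e-5))
    return r.x,r.fun
caps={'pot_yellow':('yellow',23,54,70),'pot_green':('green',23,54,70),'tube_red':('red',15.5,72,92),'tube_blue':('blue',15.5,72,92)}
racks={'rack_yellow':('yellow',76,142),'rack_green':('green',76,142),'rack_red':('red',64,118),'rack_blue':('blue',64,118)}
E
cat > m1.py <<'E'
from fit import *
ims={c:cv2.imread(f'pics/{c}0.png')[:,:,::-1].copy() for c in('top','side')}
g={'pot_yellow':(487,-70),'pot_green':(405,188),'tube_red':(472,62),'tube_blue':(421,-182)}
for n,(col,r,a,b) in caps.items():
    ms={c:blob(ims[c],col,proj(c,(*g[n],(a+b)/2))) for c in ims}
    for cs in (['top'],['side'],['top','side']):
        print(n,cs,*fit(lambda p:cyl(p[0],p[1],r,a,b),ms,g[n],cs),[int(ms[c].sum()) for c in cs])
g={'rack_yellow':(523,365),'rack_green':(620,135),'rack_red':(624,-135),'rack_blue':(502,-370)}
for n,(col,lx,ly) in racks.items():
    ms={c:blob(ims[c],col,proj(c,(*g[n],15))) for c in ims}
    for cs in (['top'],['side'],['top','side']):
        best=min((fit(lambda p:box(p[0],p[1],p[2],lx,ly,30),ms,(*g[n],w),cs) for w in(-.3,0,.3)),key=lambda t:t[1])
        print(n,cs,best[0],round(best[0][2],3),best[1],[int(ms[c].sum()) for c in cs])
E
python3 m1.py
```

```text
Traceback (most recent call last):
  File "m1.py", line 7, in <module>
    print(n,cs,*fit(lambda p:cyl(p[0],p[1],r,a,b),ms,g[n],cs),[int(ms[c].sum()) for c in cs])
                ~~~^^^^^^^^^^^^^^^^^^^^^^^^^^^^^^^^^^^^^^^^^^
  File "fit.py", line 31, in fit
    r=minimize(lambda p:sum(cost(c,f(p),masks[c]) for c in cams),x0,method='Nelder-Mead',options=dict(initial_simplex=sx,xatol=.05,fatol=1e-5))
  File "fit.py", line 31, in <lambda>
    r=minimize(lambda p:sum(cost(c,f(p),masks[c]) for c in cams),x0,method='Nelder-Mead',options=dict(initial_simplex=sx,xatol=.05,fatol=1e-5))
                        ~~~^^^^^^^^^^^^^^^^^^^^^^^^^^^^^^^^^^^^^
  File "fit.py", line 31, in <genexpr>
    r=minimize(lambda p:sum(cost(c,f(p),masks[c]) for c in cams),x0,method='Nelder-Mead',options=dict(initial_simplex=sx,xatol=.05,fatol=1e-5))
                            ~~~~^^^^^^^^^^^^^^^^^
  File "fit.py", line 23, in cost
    h=hullmask(cam,P)[:,0]; r,c=np.where(mask); r0,c0=r.min()-8,c.min()-8;H=r.max()-r0+9;W=c.max()-c0+9
      ~~~~~~~~^^^^^^^
  File "fit.py", line 13, in hullmask
    q=np.array([proj(cam,p)[::-1] for p in P]); h=cv2.convexHull(q.astype(np.float32))
                ~~~~^^^^^^^
  File "h.py", line 15, in proj
    m=camera_model(cam);K=np.array(m['K']);T=np.array(m['world_to_cam'])
ValueError: time passes only in moves, steps and waits
```

```bash
cat >> h.py <<'E'
import functools
camera_model=functools.lru_cache(None)(camera_model)
E
python3 m1.py
```

```text
pot_yellow ['top'] [483.3 -69.5] 0.06552078414395361 [167]
pot_yellow ['side'] [482.2 -70.9] 0.049624604165371164 [258]
pot_yellow ['top', 'side'] [482.4 -70. ] 0.12203206434624604 [167, 258]
pot_green ['top'] [410.6 193.1] 0.2033857558517819 [148]
pot_green ['side'] [408.1 198.1] 0.06648136041936259 [176]
pot_green ['top', 'side'] [409.2 194.9] 0.30644438079063063 [148, 176]
tube_red ['top'] [479.4  64.7] 0.09647958143801058 [74]
tube_red ['side'] [477.4  65.1] 0.12178815721180472 [108]
tube_red ['top', 'side'] [479.   64.8] 0.23474408827667964 [74, 108]
tube_blue ['top'] [ 419.1 -182.8] 0.09589734953420558 [80]
tube_blue ['side'] [ 417.3 -183.2] 0.10002829513036758 [167]
tube_blue ['top', 'side'] [ 418.2 -182.7] 0.2196240149514642 [80, 167]
rack_yellow ['top'] [524.1 360.7  -0.3] -0.274 0.05661472737080687 [1459]
rack_yellow ['side'] [522.4 360.1  -0.3] -0.281 0.039165825699736416 [969]
rack_yellow ['top', 'side'] [523.2 360.2  -0.3] -0.281 0.09977920712786376 [1459, 969]
rack_green ['top'] [620.8 130.1   0.2] 0.187 0.04033166867180862 [1255]
rack_green ['side'] [619.7 131.1   0.2] 0.176 0.0627001812554498 [1197]
rack_green ['top', 'side'] [620.3 130.9   0.2] 0.187 0.1055401763445742 [1255, 1197]
rack_red ['top'] [ 624.3 -134.5    0.1] 0.128 0.06543772395470361 [1050]
rack_red ['side'] [ 622.8 -137.1    0.1] 0.128 0.0749621961745679 [1518]
rack_red ['top', 'side'] [ 623.8 -135.7    0.1] 0.128 0.1454883253296719 [1050, 1518]
rack_blue ['top'] [ 503.9 -376.5   -0.2] -0.187 0.039578927119569514 [1030]
rack_blue ['side'] [ 501.6 -378.4   -0.2] -0.181 0.05099181525939179 [2397]
rack_blue ['top', 'side'] [ 502.7 -377.5   -0.2] -0.182 0.09783109947580176 [1030, 2397]
```

Emit:
send_rows([
  [[0,0,7,-28,-17,0,-1],[0,0,14,-56,-34,0,-1],[0,0,21,-84,-50,0,-1],[0,0,28,-112,-67,0,-1],[0,0,35,-139,-84,0,-1]],
])

```text
time: 1.52
tool_pos: [322.5, 330.7, 226.8]
tcp_rot: [3.141, 0.0, 2.06]
contact_force: [-0.2, 2.0, -0.3]
grip_width: 91.9
```

Emit:
send_rows([
  [[0,0,6,-34,3,0,-1],[0,0,12,-68,5,0,-1],[0,0,18,-102,8,0,-1],[0,0,24,-134,10,0,-1],[0,0,28.4,-161,12,0,-1]],
])

```text
time: 1.93
tool_pos: [409.9, 194.1, 226.9]
tcp_rot: [3.141, 0.0, 1.564]
contact_force: [-0.7, 0.6, -0.2]
grip_width: 91.8
```

Emit:
send_rows([
  [[0,0,0,0,0,0,-1],[0,0,0,0,0,0,-1]],
])

```text
time: 2.1
tool_pos: [409.4, 195.1, 226.7]
tcp_rot: [-3.141, -0.0, 1.568]
contact_force: [-0.6, 0.3, -1.1]
grip_width: 91.8
```

```bash
python3 - <<'E'
from h import *
o=get_obs(); print(o['tool_pos'],np.round(o['tcp_rot'],4),o['contact_force'])
snap('top','top1.png');snap('side','side1.png')
a=cv2.imread('pics/top1.png')[180:290,190:330];b=cv2.imread('pics/side1.png')[110:250,200:340]
cv2.imwrite('pics/z1.png',np.hstack([cv2.resize(a,(420,330),interpolation=2),cv2.resize(b,(330,330),interpolation=2)]))
E
```

```text
[409.44589376 195.10836574 226.70243945] [-3.1414e+00 -3.0000e-04  1.5681e+00] [-0.55835969  0.26240713 -1.10668663]
```

View pics/z1.png

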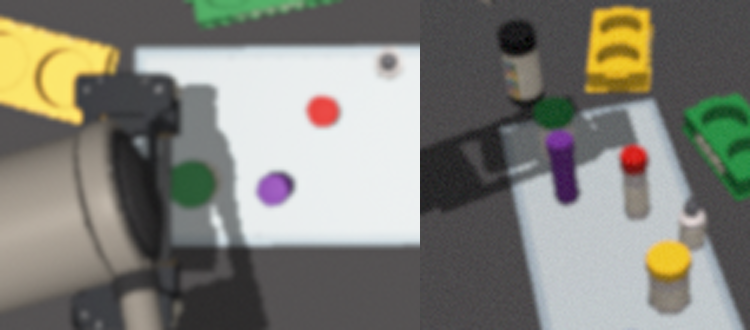

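```bash
python3 - <<'E'
from h import *
print(at('top',(241.2,253.5),70), proj('top',(409,195,70)),proj('side',(409,195,70)))
for c in('top','side'):
  for n in('tube_red','strip_vial','dropper'): print(n,c,[(d['conf'],at(c,d['location'],0)[:2]) for d in place_of(n,c)][:3])
E
```

```text
[409.70190356 191.40773424  70.        ] [241.4495557  252.25294272] [154.87367578 256.00777576]
tube_red top [(0.61, array([475.45131111,  60.62991556])), (0.46, array([398.784967  , 111.39751086]))]
strip_vial top [(0.28, array([490.59830819, -68.9908763 ]))]
dropper top [(0.44, array([519.38842507,   5.23399956]))]
tube_red side [(0.71, array([486.74345612,  75.07540346])), (0.66, array([401.1703761 , 111.22154949]))]
strip_vial side [(0.64, array([382.26084859, 313.78197082])), (0.42, array([474.98454834, -79.22634135]))]
dropper side [(0.66, array([527.7127218 ,  -6.77955962]))]
```

Emit:
send_rows([
  [[0,0,0,0,0,35,-1],[0,0,0,0,0,75,-1],[0,0,0,-1,0,115,-1],[0,0,0,-1,0,155,-1],[0,0,0,-1,0,184,-1]],
])

```text
time: 2.92
tool_pos: [407.6, 195.0, 40.2]
tcp_rot: [-3.14, 0.001, 1.571]
contact_force: [-0.9, -0.6, -0.4]
grip_width: 91.7
```

Emit:
send_rows([
  [[0,0,0,0,0,0,1],[0,0,0,0,0,0,1],[0,0,0,0,0,0,1],[0,0,0,0,0,0,1],[0,0,0,0,0,0,1]],
])

```text
time: 3.33
tool_pos: [410.3, 195.5, 44.6]
tcp_rot: [3.138, -0.001, 1.571]
contact_force: [0.2, -0.3, -0.0]
grip_width: 63.0
```

Emit:
send_rows([
  [[0,0,0,0,0,0,1],[0,0,0,0,0,0,1],[0,0,0,0,0,0,1],[0,0,0,0,0,0,1],[0,0,0,0,0,0,1]],
])

```text
time: 3.75
tool_pos: [409.5, 195.1, 43.5]
tcp_rot: [3.14, -0.0, 1.57]
contact_force: [-0.8, 0.4, 6.8]
grip_width: 45.0
```

Emit:
send_rows([
  [[0,0,0,0,0,0,1],[0,0,0,0,0,-10,1],[0,0,0,0,0,-30,1],[0,0,0,0,0,-55,1],[0,0,0,0,0,-80,1]],
])

```text
time: 4.17
tool_pos: [408.3, 194.8, 123.2]
tcp_rot: [-3.14, 0.0, 1.57]
contact_force: [0.3, -0.3, -1.3]
grip_width: 45.3
```

Emit:
send_rows([
  [[0,0,0,-2,15,0,1],[0,0,0,-6,40,0,1],[0,0,0,-10,65,0,1],[0,0,0,-14,90,0,1],[0,0,0,-18,115,0,1]],
])

```text
time: 4.58
tool_pos: [524.8, 176.6, 122.6]
tcp_rot: [-3.141, -0.0, 1.57]
contact_force: [0.4, 0.5, -0.6]
grip_width: 44.9
```

Emit:
send_rows([
  [[0,0,0,-4,25,0,1],[0,0,0,-8,50,0,1],[0,0,0,-11,70,0,1],[0,0,0,-13,84,0,1],[0,0,0,-13,89,0,1]],
])

```text
time: 5.0
tool_pos: [614.5, 163.1, 122.0]
tcp_rot: [3.141, 0.0, 1.569]
contact_force: [0.7, 0.9, -1.9]
grip_width: 45.4
```

```bash
python3 - <<'E'
from h import *
o=get_obs(); print(o['tool_pos'],np.round(o['tcp_rot'],4),o['contact_force'],o['grip_width'])
snap('top','top2.png');snap('side','side2.png')
a=cv2.imread('pics/top2.png')[120:260,210:390];b=cv2.imread('pics/side2.png')[90:230,240:400]
cv2.imwrite('pics/z2.png',np.hstack([cv2.resize(a,(386,300),interpolation=2),cv2.resize(b,(343,300),interpolation=2)]))
E
```

```text
[614.51512618 163.06825058 122.03860301] [3.1414e+00 1.0000e-04 1.5691e+00] [ 0.72487448  0.94274608 -1.85981292] 45.389504540620784
```

View pics/z2.png

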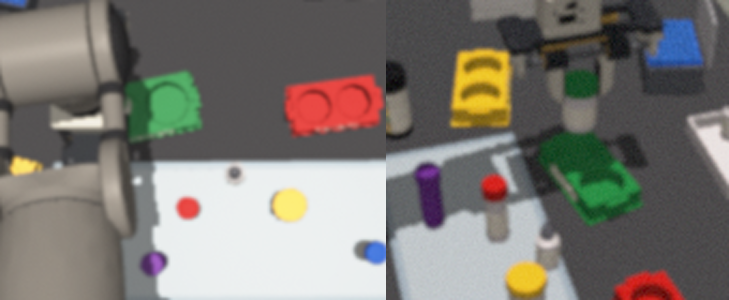

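Emit:
send_rows([
  [[0,0,0,1,0,15,1],[0,0,0,1,0,32,1],[0,0,0,1,0,48,1],[0,0,0,1,0,60,1],[0,0,0,1,0,66,1]],
])

```text
time: 5.52
tool_pos: [611.1, 165.1, 55.0]
tcp_rot: [-3.138, 0.0, 1.571]
contact_force: [-1.1, -0.4, -0.9]
grip_width: 45.6
```

Emit:
send_rows([
  [[0,0,0,0,0,3,1],[0,0,0,0,0,5,1],[0,0,0,0,0,6,1],[0,0,0,0,0,7,1],[0,0,0,0,0,7,1]],
])

```text
time: 5.93
tool_pos: [613.3, 164.9, 50.3]
tcp_rot: [3.141, -0.0, 1.57]
contact_force: [-0.6, 0.3, -2.1]
grip_width: 45.7
```

Just above the floor; open.

Emit:
send_rows([
  [[0,0,0,0,0,1,0.2],[0,0,0,0,0,1,-0.2],[0,0,0,0,0,1,-1],[0,0,0,0,0,1,-1],[0,0,0,0,0,1,-1]],
])

```text
time: 6.35
tool_pos: [613.0, 164.9, 48.8]
tcp_rot: [3.141, -0.0, 1.57]
contact_force: [0.7, -0.4, 0.7]
grip_width: 67.7
```

Emit:
send_rows([
  [[0,0,0,0,0,0,-1],[0,0,0,0,0,0,-1],[0,0,0,0,0,0,-1],[0,0,0,0,0,-20,-1],[0,0,0,0,0,-50,-1]],
])

```text
time: 6.77
tool_pos: [610.8, 164.5, 96.0]
tcp_rot: [-3.135, 0.001, 1.57]
contact_force: [0.2, -0.1, 0.5]
grip_width: 91.7
```

Emit:
send_rows([
  [[0,0,0,0,0,-30,-1],[0,0,0,-10,-14,-60,-1],[0,0,0,-30,-40,-66,-1],[0,0,0,-52,-70,-66,-1],[0,0,0,-74,-100,-66,-1]],
])

```text
time: 7.18
tool_pos: [512.1, 90.4, 165.4]
tcp_rot: [3.14, -0.0, 1.571]
contact_force: [0.4, -1.0, -1.1]
grip_width: 92.1
```

Emit:
send_rows([
  [[0,0,0,-18,-24,0,-1],[0,0,0,-26,-34,0,-1],[0,0,0,-26,-34,0,-1],[0,0,0,-26,-34,0,-1]],
])

```text
time: 7.52
tool_pos: [479.3, 64.7, 165.3]
tcp_rot: [3.14, -0.0, 1.569]
contact_force: [-0.3, 0.2, 0.9]
grip_width: 92.0
```

```bash
python3 - <<'E'
from h import *
o=get_obs(); print(o['tool_pos'],np.round(o['tcp_rot'],4),o['contact_force'],o['grip_width'])
snap('top','top3.png');snap('side','side3.png')
a=cv2.imread('pics/top3.png')[120:260,210:390];b=cv2.imread('pics/side3.png')[100:260,220:380]
cv2.imwrite('pics/z3.png',np.hstack([cv2.resize(a,(386,300),interpolation=2),cv2.resize(b,(400,400),interpolation=2)[:300]]))
E
```

```text
[479.3140498   64.74779332 165.29395293] [ 3.1401e+00 -2.0000e-04  1.5691e+00] [-0.30646816  0.18167445  0.87424471] 92.04514095059217
```

View pics/z3.png

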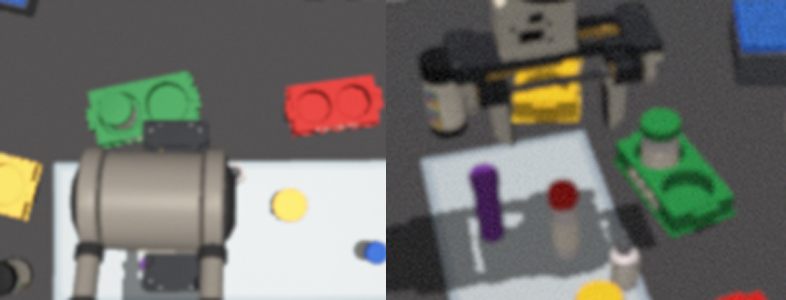

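Emit:
send_rows([
  [[0,0,0,0,0,25,-1],[0,0,0,0,0,55,-1],[0,0,0,0,0,80,-1],[0,0,0,0,0,97,-1],[0,0,0,0,0,102,-1]],
])

```text
time: 8.03
tool_pos: [478.0, 65.6, 59.8]
tcp_rot: [-3.137, -0.0, 1.571]
contact_force: [0.1, -0.3, 0.2]
grip_width: 91.9
```

Emit:
send_rows([
  [[0,0,0,0,0,0,1],[0,0,0,0,0,0,1],[0,0,0,0,0,0,1],[0,0,0,0,0,0,1],[0,0,0,0,0,0,1]],
])

```text
time: 8.45
tool_pos: [479.6, 65.0, 63.7]
tcp_rot: [3.139, -0.0, 1.57]
contact_force: [-0.5, -0.4, -0.3]
grip_width: 63.0
```

Emit:
send_rows([
  [[0,0,0,0,0,0,1],[0,0,0,0,0,0,1],[0,0,0,0,0,0,1],[0,0,0,0,0,0,1],[0,0,0,0,0,0,1]],
])

```text
time: 8.87
tool_pos: [478.9, 64.9, 62.8]
tcp_rot: [3.142, -0.0, 1.57]
contact_force: [0.2, -0.5, -0.6]
grip_width: 30.3
```

Emit:
send_rows([
  [[0,0,0,0,0,0,1],[0,0,0,0,0,0,1],[0,0,0,0,0,0,1]],
])

```text
time: 9.12
tool_pos: [478.9, 64.9, 62.8]
tcp_rot: [3.141, -0.0, 1.57]
contact_force: [-0.1, -0.3, 0.7]
grip_width: 30.0
```

Emit:
send_rows([
  [[0,0,0,0,0,-10,1],[0,0,0,0,0,-32,1],[0,0,0,0,0,-60,1],[0,0,0,0,0,-90,1],[0,0,0,0,0,-115,1]],
])

```text
time: 9.53
tool_pos: [478.9, 65.0, 179.4]
tcp_rot: [3.141, -0.0, 1.57]
contact_force: [-0.2, -0.8, -0.5]
grip_width: 30.5
```

Emit:
send_rows([
  [[0,0,0,-9,7,0,1],[0,0,0,-27,22,0,1],[0,0,0,-50,40,0,1],[0,0,0,-73,59,0,1],[0,0,0,-96,78,0,1]],
])

```text
time: 9.95
tool_pos: [557.3, -32.4, 176.9]
tcp_rot: [-3.141, -0.0, 1.571]
contact_force: [0.6, 0.1, -0.1]
grip_width: 30.0
```

Emit:
send_rows([
  [[0,0,0,-22,18,0,1],[0,0,0,-45,36,0,1],[0,0,0,-64,52,0,1],[0,0,0,-75,61,0,1],[0,0,0,-77,63,0,1]],
])

```text
time: 10.37
tool_pos: [620.6, -110.8, 175.9]
tcp_rot: [-3.14, 0.0, 1.568]
contact_force: [-0.4, 1.3, -1.1]
grip_width: 29.9
```

```bash
python3 - <<'E'
from h import *
o=get_obs(); print(o['tool_pos'],np.round(o['tcp_rot'],4),o['contact_force'],o['grip_width'])
snap('top','top4.png');snap('side','side4.png')
a=cv2.imread('pics/top4.png')[120:260,260:440];b=cv2.imread('pics/side4.png')[140:300,280:440]
cv2.imwrite('pics/z4.png',np.hstack([cv2.resize(a,(386,300),interpolation=2),cv2.resize(b,(400,400),interpolation=2)[:300]]))
E
```

```text
[ 620.58305561 -110.76497222  175.8956991 ] [-3.1405e+00  2.0000e-04  1.5679e+00] [-0.38111912  1.34323033 -1.05288367] 29.878486406657345
```

View pics/z4.png

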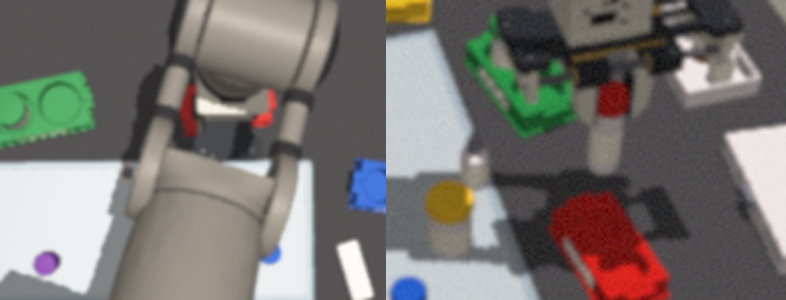

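Emit:
send_rows([
  [[0,0,0,0,0,12,1],[0,0,0,0,0,30,1],[0,0,0,0,0,50,1],[0,0,0,0,0,66,1],[0,0,0,0,0,74,1]],
])

```text
time: 10.88
tool_pos: [617.9, -106.5, 101.4]
tcp_rot: [-3.138, -0.002, 1.571]
contact_force: [-0.6, 0.4, -1.3]
grip_width: 30.5
```

Emit:
send_rows([
  [[0,0,0,0,0,10,1],[0,0,0,0,0,20,1],[0,0,0,0,0,27,1],[0,0,0,0,0,31,1],[0,0,0,0,0,33,1]],
])

```text
time: 11.3
tool_pos: [619.7, -108.0, 70.3]
tcp_rot: [-3.141, -0.0, 1.57]
contact_force: [-0.8, -0.5, -1.3]
grip_width: 30.4
```

Emit:
send_rows([
  [[0,0,0,0,0,1,1],[0,0,0,0,0,1,1],[0,0,0,0,0,1,1]],
])

```text
time: 11.55
tool_pos: [620.1, -108.2, 70.2]
tcp_rot: [3.141, 0.0, 1.57]
contact_force: [-0.2, -0.8, -1.0]
grip_width: 30.4
```

Emit:
send_rows([
  [[0,0,0,0,0,0.5,0.4],[0,0,0,0,0,1,0.2],[0,0,0,0,0,1,-1],[0,0,0,0,0,1,-1],[0,0,0,0,0,1,-1]],
])

```text
time: 11.97
tool_pos: [619.9, -108.2, 68.9]
tcp_rot: [3.141, 0.0, 1.57]
contact_force: [0.5, -0.2, -0.2]
grip_width: 52.1
```

Emit:
send_rows([
  [[0,0,0,0,0,0,-1],[0,0,0,0,0,0,-1],[0,0,0,0,0,0,-1],[0,0,0,0,0,-20,-1],[0,0,0,0,0,-50,-1]],
])

```text
time: 12.38
tool_pos: [617.8, -107.6, 116.0]
tcp_rot: [-3.135, -0.002, 1.57]
contact_force: [1.0, -0.3, 0.5]
grip_width: 85.6
```

Emit:
send_rows([
  [[0,0,0,0,0,-30,-1],[0,0,0,4,-14,-46,-1],[0,0,0,12,-42,-46,-1],[0,0,0,21,-75,-46,-1],[0,0,0,30,-108,-46,-1]],
])

```text
time: 12.8
tool_pos: [510.7, -77.8, 164.9]
tcp_rot: [3.141, 0.0, 1.57]
contact_force: [-0.3, 0.1, 0.1]
grip_width: 91.7
```

Emit:
send_rows([
  [[0,0,0,6,-22,0,-1],[0,0,0,8,-29,0,-1],[0,0,0,8,-29,0,-1],[0,0,0,8,-29,0,-1]],
])

```text
time: 13.13
tool_pos: [484.0, -70.5, 165.3]
tcp_rot: [3.14, 0.001, 1.57]
contact_force: [0.6, 0.0, -0.7]
grip_width: 92.0
```

```bash
python3 - <<'E'
from h import *
o=get_obs(); print(o['tool_pos'],np.round(o['tcp_rot'],4),o['contact_force'],o['grip_width'])
snap('top','top5.png');snap('side','side5.png')
a=cv2.imread('pics/top5.png')[120:260,260:440];b=cv2.imread('pics/side5.png')[140:300,260:420]
cv2.imwrite('pics/z5.png',np.hstack([cv2.resize(a,(386,300),interpolation=2),cv2.resize(b,(400,400),interpolation=2)[:300]]))
E
```

```text
[484.00015405 -70.46661663 165.27222055] [3.1395e+00 6.0000e-04 1.5701e+00] [ 0.5857404   0.02443701 -0.73049028] 92.01795765158816
```

View pics/z5.png

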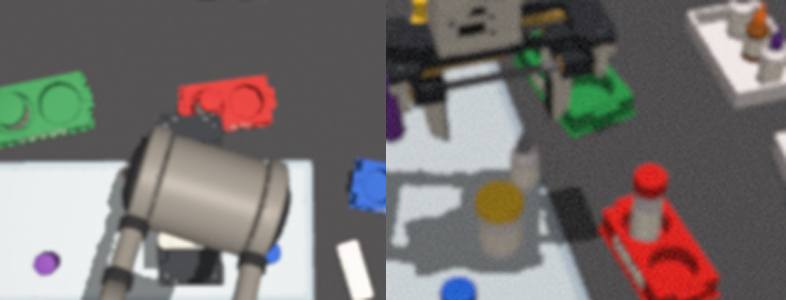

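Red tube is upright in its well. Descend on the yellow pot.

Emit:
send_rows([
  [[0,0,0,0,0,30,-1],[0,0,0,0,0,65,-1],[0,0,0,0,0,97,-1],[0,0,0,0,0,117,-1],[0,0,0,0,0,122,-1]],
])

```text
time: 13.65
tool_pos: [481.7, -69.8, 39.1]
tcp_rot: [-3.136, -0.002, 1.57]
contact_force: [-0.2, -1.1, 0.7]
grip_width: 91.7
```

Emit:
send_rows([
  [[0,0,0,0,0,0,1],[0,0,0,0,0,0,1],[0,0,0,0,0,0,1],[0,0,0,0,0,0,1],[0,0,0,0,0,0,1]],
])

```text
time: 14.07
tool_pos: [483.7, -70.3, 43.9]
tcp_rot: [3.139, 0.001, 1.57]
contact_force: [0.4, -0.6, 0.6]
grip_width: 63.1
```

Emit:
send_rows([
  [[0,0,0,0,0,0,1],[0,0,0,0,0,0,1],[0,0,0,0,0,0,1],[0,0,0,0,0,0,1],[0,0,0,0,0,0,1]],
])

```text
time: 14.48
tool_pos: [483.0, -70.1, 43.1]
tcp_rot: [3.141, 0.0, 1.57]
contact_force: [-0.9, -0.1, 4.1]
grip_width: 45.1
```

Emit:
send_rows([
  [[0,0,0,0,0,-10,1],[0,0,0,0,0,-32,1],[0,0,0,0,0,-60,1],[0,0,0,0,0,-90,1],[0,0,0,0,0,-115,1]],
])

```text
time: 14.9
tool_pos: [482.8, -70.0, 159.9]
tcp_rot: [3.141, 0.0, 1.57]
contact_force: [0.2, 0.4, 0.4]
grip_width: 45.3
```

Emit:
send_rows([
  [[0,0,0,10,1,0,1],[0,0,0,30,2,0,1],[0,0,0,58,4,0,1],[0,0,0,88,7,0,1],[0,0,0,118,9,0,1]],
])

```text
time: 15.32
tool_pos: [491.4, 49.3, 157.5]
tcp_rot: [-3.141, -0.0, 1.569]
contact_force: [-0.8, -0.7, -1.3]
grip_width: 45.2
```

Emit:
send_rows([
  [[0,0,0,30,2,0,1],[0,0,0,60,4,0,1],[0,0,0,90,7,0,1],[0,0,0,120,10,0,1],[0,0,0,150,12,0,1]],
])

```text
time: 15.73
tool_pos: [503.4, 199.7, 157.3]
tcp_rot: [-3.141, 0.0, 1.57]
contact_force: [1.2, -0.8, -0.9]
grip_width: 45.0
```

Emit:
send_rows([
  [[0,0,0,30,2,0,1],[0,0,0,60,5,0,1],[0,0,0,90,7,0,1],[0,0,0,113,9,0,1],[0,0,0,126,10,0,1]],
])

```text
time: 16.15
tool_pos: [513.1, 326.6, 157.1]
tcp_rot: [-3.141, -0.0, 1.572]
contact_force: [0.5, 0.1, -0.2]
grip_width: 45.1
```

Emit:
send_rows([
  [[0,0,0,3,0,0,1],[0,0,0,3,0,0,1],[0,0,0,3,0,0,1]],
])

```text
time: 16.4
tool_pos: [513.8, 325.8, 157.4]
tcp_rot: [-3.141, 0.001, 1.57]
contact_force: [-0.6, -0.7, -0.6]
grip_width: 45.2
```

```bash
python3 - <<'E'
from h import *
o=get_obs(); print(o['tool_pos'],np.round(o['tcp_rot'],4),o['contact_force'],o['grip_width'])
snap('top','top6.png');snap('side','side6.png')
a=cv2.imread('pics/top6.png')[140:280,150:330];b=cv2.imread('pics/side6.png')[60:220,210:370]
cv2.imwrite('pics/z6.png',np.hstack([cv2.resize(a,(386,300),interpolation=2),cv2.resize(b,(400,400),interpolation=2)[:300]]))
E
```

```text
[513.81194718 325.81738579 157.41105825] [-3.1407e+00  9.0000e-04  1.5698e+00] [-0.58718353 -0.72692677 -0.63358767] 45.18326123483562
```

View pics/z6.png

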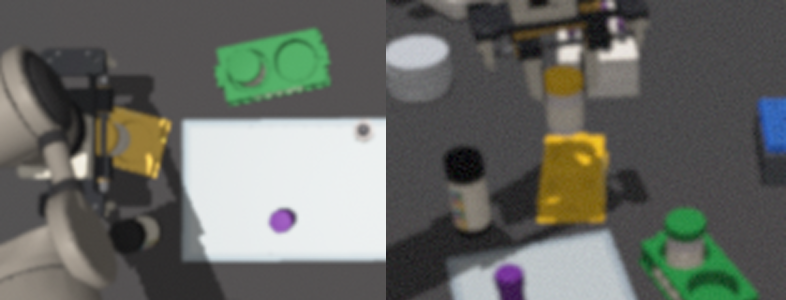

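Emit:
send_rows([
  [[0,0,0,0,0,12,1],[0,0,0,0,0,30,1],[0,0,0,0,0,50,1],[0,0,0,0,0,66,1],[0,0,0,0,0,74,1]],
])

```text
time: 16.92
tool_pos: [513.3, 325.2, 81.8]
tcp_rot: [-3.139, 0.001, 1.569]
contact_force: [-1.0, -0.2, -1.0]
grip_width: 45.6
```

Emit:
send_rows([
  [[0,0,0,0,0,10,1],[0,0,0,0,0,20,1],[0,0,0,0,0,27,1],[0,0,0,0,0,31,1],[0,0,0,0,0,33,1]],
])

```text
time: 17.33
tool_pos: [514.0, 326.8, 50.3]
tcp_rot: [-3.141, 0.0, 1.57]
contact_force: [-0.3, 0.5, -1.0]
grip_width: 45.2
```

Emit:
send_rows([
  [[0,0,0,0,0,1,1],[0,0,0,0,0,1,1],[0,0,0,0,0,1,1]],
])

```text
time: 17.58
tool_pos: [514.3, 327.1, 50.2]
tcp_rot: [3.141, -0.0, 1.57]
contact_force: [-1.2, 0.2, -0.1]
grip_width: 45.1
```

Emit:
send_rows([
  [[0,0,0,0,0,0.5,0.2],[0,0,0,0,0,1,-0.2],[0,0,0,0,0,1,-1],[0,0,0,0,0,1,-1],[0,0,0,0,0,1,-1]],
])

```text
time: 18.0
tool_pos: [514.1, 327.0, 48.9]
tcp_rot: [3.141, -0.0, 1.57]
contact_force: [0.2, -0.4, 1.0]
grip_width: 67.4
```

Emit:
send_rows([
  [[0,0,0,0,0,0,-1],[0,0,0,0,0,0,-1],[0,0,0,0,0,0,-1],[0,0,0,0,0,-20,-1],[0,0,0,0,0,-50,-1]],
])

```text
time: 18.42
tool_pos: [512.1, 326.0, 96.3]
tcp_rot: [-3.135, 0.003, 1.57]
contact_force: [0.3, 0.6, -0.1]
grip_width: 91.3
```

Emit:
send_rows([
  [[0,0,0,0,0,-35,-1],[0,0,0,-10,0,-66,-1],[0,0,0,-40,-2,-76,-1],[0,0,0,-75,-4,-80,-1],[0,0,0,-110,-6,-80,-1]],
])

```text
time: 18.83
tool_pos: [508.3, 216.4, 180.4]
tcp_rot: [3.138, -0.001, 1.572]
contact_force: [0.8, 0.3, -0.4]
grip_width: 91.9
```

Emit:
send_rows([
  [[0,0,0,-35,-8,0,-1],[0,0,0,-70,-16,0,-1],[0,0,0,-105,-24,0,-1],[0,0,0,-140,-32,0,-1],[0,0,0,-175,-39,0,-1]],
])

```text
time: 19.25
tool_pos: [468.1, 40.5, 178.9]
tcp_rot: [3.141, -0.0, 1.571]
contact_force: [0.9, -0.1, -0.9]
grip_width: 91.9
```

Emit:
send_rows([
  [[0,0,0,-35,-8,0,-1],[0,0,0,-70,-16,0,-1],[0,0,0,-105,-24,0,-1],[0,0,0,-140,-32,0,-1],[0,0,0,-170,-39,0,-1]],
])

```text
time: 19.67
tool_pos: [429.1, -130.1, 179.0]
tcp_rot: [3.141, 0.0, 1.57]
contact_force: [1.0, -0.7, -0.4]
grip_width: 91.7
```

Emit:
send_rows([
  [[0,0,0,-28,-6,0,-1],[0,0,0,-48,-11,0,-1],[0,0,0,-55,-12,0,-1],[0,0,0,-55,-12,0,-1],[0,0,0,-55,-12,0,-1]],
])

```text
time: 20.08
tool_pos: [417.8, -182.6, 178.7]
tcp_rot: [3.142, -0.001, 1.569]
contact_force: [0.0, -0.6, -0.2]
grip_width: 91.9
```

```bash
python3 - <<'E'
from h import *
o=get_obs(); print(o['tool_pos'],np.round(o['tcp_rot'],4),o['contact_force'],o['grip_width'])
snap('top','top7.png');snap('side','side7.png')
a=cv2.imread('pics/top7.png')[150:290,300:480];b=cv2.imread('pics/side7.png')[90:330,210:450]
cv2.imwrite('pics/z7.png',np.hstack([cv2.resize(a,(386,300),interpolation=2),cv2.resize(b,(400,400),interpolation=2)[:300]]))
E
```

```text
[ 417.77213536 -182.60435796  178.6568431 ] [ 3.1416e+00 -6.0000e-04  1.5694e+00] [ 0.04523243 -0.63651225 -0.18386969] 91.90447946419319
```

View pics/z7.png

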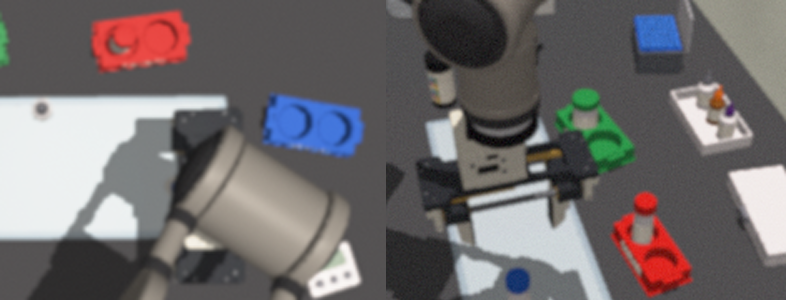

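Emit:
send_rows([
  [[0,0,0,0,0,28,-1],[0,0,0,0,0,60,-1],[0,0,0,0,0,92,-1],[0,0,0,0,0,111,-1],[0,0,0,0,0,116,-1]],
])

```text
time: 20.6
tool_pos: [416.3, -180.7, 60.0]
tcp_rot: [-3.137, -0.003, 1.572]
contact_force: [-0.1, 0.6, 0.4]
grip_width: 92.0
```

Emit:
send_rows([
  [[0,0,0,0,0,0,1],[0,0,0,0,0,0,1],[0,0,0,0,0,0,1],[0,0,0,0,0,0,1],[0,0,0,0,0,0,1]],
])

```text
time: 21.02
tool_pos: [418.4, -183.3, 63.8]
tcp_rot: [3.14, 0.001, 1.57]
contact_force: [-0.3, 0.4, -0.2]
grip_width: 62.9
```

Emit:
send_rows([
  [[0,0,0,0,0,0,1],[0,0,0,0,0,0,1],[0,0,0,0,0,0,1],[0,0,0,0,0,0,1],[0,0,0,0,0,0,1]],
])

```text
time: 21.43
tool_pos: [417.8, -183.1, 62.7]
tcp_rot: [3.142, -0.0, 1.57]
contact_force: [1.1, -0.5, 1.1]
grip_width: 30.1
```

Emit:
send_rows([
  [[0,0,0,0,0,0,1],[0,0,0,0,0,0,1],[0,0,0,0,0,0,1]],
])

```text
time: 21.68
tool_pos: [417.8, -183.1, 62.7]
tcp_rot: [3.141, -0.0, 1.57]
contact_force: [-0.6, -1.0, 0.9]
grip_width: 30.4
```

Emit:
send_rows([
  [[0,0,0,0,0,-10,1],[0,0,0,0,0,-30,1],[0,0,0,0,0,-55,1],[0,0,0,0,0,-80,1],[0,0,0,0,0,-100,1]],
])

```text
time: 22.1
tool_pos: [417.9, -183.1, 164.2]
tcp_rot: [3.141, 0.0, 1.57]
contact_force: [0.6, -0.0, -0.6]
grip_width: 30.2
```

Emit:
send_rows([
  [[0,0,0,-9,5,0,1],[0,0,0,-27,15,0,1],[0,0,0,-50,27,0,1],[0,0,0,-73,40,0,1],[0,0,0,-96,52,0,1]],
])

```text
time: 22.52
tool_pos: [470.1, -280.2, 161.6]
tcp_rot: [-3.141, -0.001, 1.57]
contact_force: [0.8, 0.0, -0.7]
grip_width: 30.3
```

Emit:
send_rows([
  [[0,0,0,-22,12,0,1],[0,0,0,-44,24,0,1],[0,0,0,-61,33,0,1],[0,0,0,-70,37,0,1],[0,0,0,-71,38,0,1]],
])

```text
time: 22.93
tool_pos: [507.8, -352.0, 160.7]
tcp_rot: [-3.141, -0.001, 1.569]
contact_force: [0.0, 0.3, -0.1]
grip_width: 30.0
```

```bash
python3 - <<'E'
from h import *
o=get_obs(); print(o['tool_pos'],np.round(o['tcp_rot'],4),o['contact_force'],o['grip_width'])
snap('top','top8.png');snap('side','side8.png')
a=cv2.imread('pics/top8.png')[150:290,350:530];b=cv2.imread('pics/side8.png')[210:400,230:420]
cv2.imwrite('pics/z8.png',np.hstack([cv2.resize(a,(386,300),interpolation=2),cv2.resize(b,(400,400),interpolation=2)[:300]]))
E
```

```text
[ 507.78781742 -352.04406307  160.70430509] [-3.1406e+00 -6.0000e-04  1.5688e+00] [ 0.02392206  0.32111846 -0.12550123] 30.02982880812411
```

View pics/z8.png

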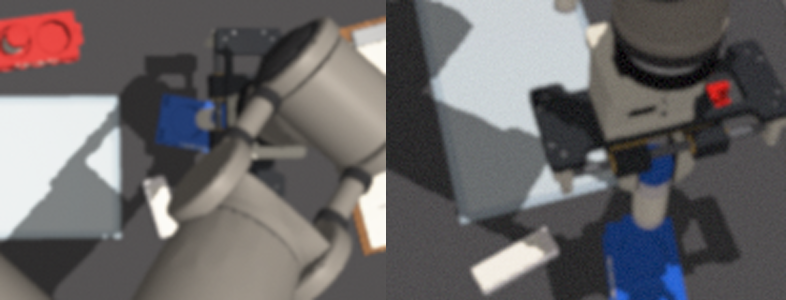

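Lower 93 to put the foot near 7 mm.

Emit:
send_rows([
  [[0,0,0,0,0,12,1],[0,0,0,0,0,30,1],[0,0,0,0,0,45,1],[0,0,0,0,0,55,1],[0,0,0,0,0,60,1]],
])

```text
time: 23.45
tool_pos: [506.9, -348.8, 101.0]
tcp_rot: [-3.139, -0.002, 1.571]
contact_force: [-0.5, -0.7, 0.3]
grip_width: 30.0
```

Emit:
send_rows([
  [[0,0,0,0,0,10,1],[0,0,0,0,0,20,1],[0,0,0,0,0,27,1],[0,0,0,0,0,31,1],[0,0,0,0,0,32,1]],
])

```text
time: 23.87
tool_pos: [507.4, -349.8, 69.8]
tcp_rot: [-3.141, -0.001, 1.57]
contact_force: [0.7, 0.2, -0.1]
grip_width: 30.4
```

Emit:
send_rows([
  [[0,0,0,0,0,1,1],[0,0,0,0,0,1,1],[0,0,0,0,0,1,1]],
])

```text
time: 24.12
tool_pos: [507.9, -350.3, 70.2]
tcp_rot: [3.141, 0.001, 1.57]
contact_force: [0.9, -0.9, -0.8]
grip_width: 30.4
```

Emit:
send_rows([
  [[0,0,0,0,0,0.5,0.4],[0,0,0,0,0,1,0.2],[0,0,0,0,0,1,-1],[0,0,0,0,0,1,-1],[0,0,0,0,0,1,-1]],
])

```text
time: 24.53
tool_pos: [507.7, -350.1, 68.8]
tcp_rot: [3.141, 0.0, 1.57]
contact_force: [0.5, -0.6, -0.0]
grip_width: 52.2
```

Emit:
send_rows([
  [[0,0,0,0,0,0,-1],[0,0,0,0,0,0,-1],[0,0,0,0,0,0,-1],[0,0,0,0,0,-20,-1],[0,0,0,0,0,-50,-1]],
])

```text
time: 24.95
tool_pos: [506.1, -348.7, 116.1]
tcp_rot: [-3.136, -0.005, 1.57]
contact_force: [0.0, -0.8, 0.3]
grip_width: 85.4
```

Emit:
send_rows([
  [[0,0,0,0,0,-30,-1],[0,0,0,0,0,-60,-1],[0,0,0,20,-30,-65,-1],[0,0,0,45,-60,-65,-1],[0,0,0,75,-90,-65,-1]],
])

```text
time: 25.37
tool_pos: [417.4, -275.6, 184.2]
tcp_rot: [3.14, 0.001, 1.569]
contact_force: [0.1, 1.1, 1.1]
grip_width: 92.0
```

Emit:
send_rows([
  [[0,0,0,35,0,0,-1],[0,0,0,65,0,0,-1],[0,0,0,100,0,0,-1],[0,0,0,120,0,0,-1],[0,0,0,120,0,0,-1]],
])

```text
time: 25.78
tool_pos: [417.7, -152.2, 184.0]
tcp_rot: [-3.141, -0.001, 1.573]
contact_force: [0.3, -0.5, 0.2]
grip_width: 91.4
```

Emit:
send_rows([
  [[0,0,0,0,0,0,-1],[0,0,0,0,0,0,-1],[0,0,0,0,0,0,-1],[0,0,0,0,0,0,-1]],
])

```text
time: 26.12
tool_pos: [418.4, -156.5, 183.6]
tcp_rot: [3.142, 0.0, 1.569]
contact_force: [-0.8, 0.6, 0.1]
grip_width: 92.0
```

```bash
cat > m2.py <<'E'
from fit import *
o=get_obs(); print(o['tool_pos'],o['contact_force'],o['dq'])
ims={c:snap(c,c+'9.png') for c in('top','side')}
R={'pot_yellow':(523.2,360.2,-.281),'pot_green':(620.3,130.9,.187),'tube_red':(623.8,-135.7,.128),'tube_blue':(502.7,-377.5,-.182)}
T=[]
for k,(n,c) in enumerate([('pot_yellow',(514,327)),('pot_green',(613,165)),('tube_red',(620,-108)),('tube_blue',(508,-350))]):
    a=ims['top'];r,q=map(int,proj('top',(*c,60)));t=cv2.resize(a[r-25:r+25,q-25:q+25],(200,200),interpolation=2)
    a=ims['side'];r,q=map(int,proj('side',(*c,40)));s=cv2.resize(a[r-35:r+35,q-35:q+35],(200,200),interpolation=2);T.append(np.vstack([t,s]))
    H=70 if 'pot' in n else 92
    print(n,'expect foot px',proj('side',(*c,6)),proj('side',(*c,6+H)))
    for cam in ims: print(cam,[(round(d['conf'],2),at(cam,d['location'],6)[:2]) for d in place_of(n,cam)][:3])
cv2.imwrite('pics/z9.png',np.hstack(T)[:,:,::-1])
for n in('strip_vial','dropper'):
    for cam in ims: print(n,cam,[(round(d['conf'],2),at(cam,d['location'],0)[:2]) for d in place_of(n,cam)][:3])
E
python3 m2.py
```

```text
[ 418.4 -156.5  183.6] [-0.8  0.6  0.1] [ 0. -0.  0. -0.  0.  0.]
pot_yellow expect foot px [139.1 284.3] [120.6 282.8]
top [(0.78, array([516.9, 319.5])), (0.64, array([518.8,   4.5]))]
side []
pot_green expect foot px [165.8 329. ] [147.  329.3]
top [(0.57, array([612.2, 145.5]))]
side [(0.86, array([614.2, 159.3]))]
tube_red expect foot px [234.5 362.9] [209.3 365.7]
top [(0.53, array([ 623.4, -114.9])), (0.45, array([400.6, 115.3]))]
side [(0.68, array([ 626.5, -108.3]))]
tube_blue expect foot px [333.7 351.6] [310.9 354.1]
top [(0.67, array([ 519.9, -340. ]))]
side [(0.97, array([ 515.2, -347.3]))]
strip_vial top [(0.58, array([387.3, 315.4]))]
strip_vial side [(0.64, array([ 498.3, -370.7])), (0.63, array([385.6, 317.4])), (0.21, array([ 622.3, -101.2]))]
dropper top [(0.45, array([519.7,   0.7]))]
dropper side [(0.53, array([522.3,  -0.8]))]
```

View pics/z9.png

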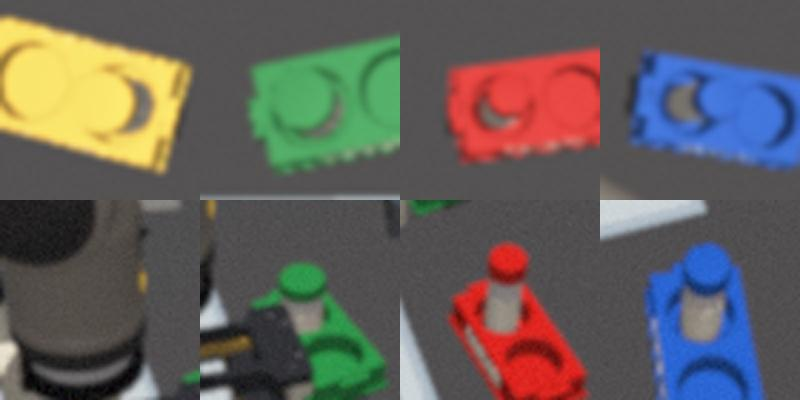

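View pics/side9.png

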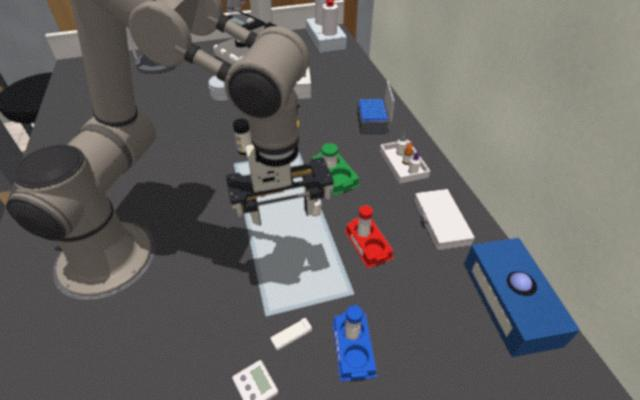

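Emit:
send_rows([
  [[0,0,0,-30,0,0,-1],[0,0,0,-65,-5,0,-1],[0,0,0,-90,-10,0,-1],[0,0,0,-100,-15,0,-1],[0,0,0,-100,-15,0,-1]],
])

```text
time: 27.23
tool_pos: [402.5, -257.2, 183.5]
tcp_rot: [-3.141, 0.0, 1.567]
contact_force: [0.1, -0.5, -0.8]
grip_width: 91.8
```

Emit:
send_rows([
  [[0,0,0,0,0,0,-1],[0,0,0,0,0,0,-1],[0,0,0,0,0,0,-1],[0,0,0,0,0,0,-1]],
])

```text
time: 27.57
tool_pos: [403.6, -254.5, 183.8]
tcp_rot: [3.141, -0.0, 1.572]
contact_force: [0.2, 0.2, -0.1]
grip_width: 91.9
```

```bash
python3 m2.py
```

```text
[ 403.6 -254.5  183.8] [ 0.2  0.2 -0.1] [-0.  0. -0. -0.  0. -0.]
pot_yellow expect foot px [139.1 284.3] [120.6 282.8]
top [(0.49, array([533.8, 336. ]))]
side []
pot_green expect foot px [165.8 329. ] [147.  329.3]
top [(0.62, array([606.8, 155.9]))]
side [(0.79, array([612.1, 166.8]))]
tube_red expect foot px [234.5 362.9] [209.3 365.7]
top [(0.65, array([ 623.8, -112.5])), (0.42, array([400.3, 101.7])), (0.34, array([513.3,   7.6]))]
side [(0.87, array([ 622.2, -112.1]))]
tube_blue expect foot px [333.7 351.6] [310.9 354.1]
top [(0.6, array([ 510.5, -336.8]))]
side [(0.82, array([ 506.9, -346.8]))]
strip_vial top [(0.68, array([389.1, 309.6]))]
strip_vial side []
dropper top [(0.4, array([513.6,   8.3]))]
dropper side []
```

View pics/z9.png

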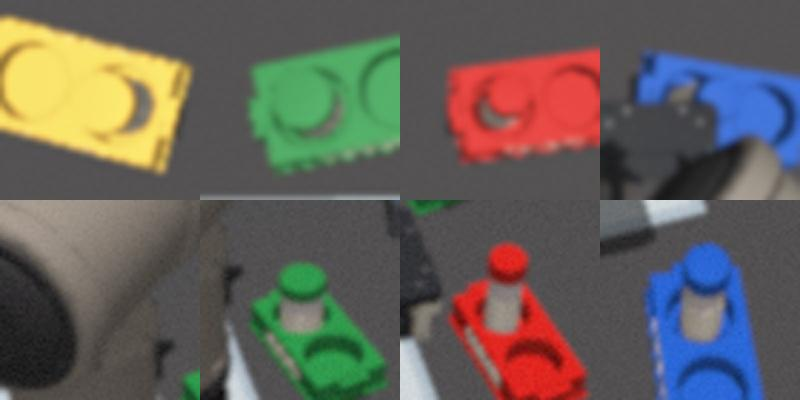

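Emit:
send_rows([
  [[0,0,0,30,0,-10,-1],[0,0,0,65,0,-20,-1],[0,0,0,100,0,-30,-1],[0,0,0,135,0,-40,-1],[0,0,0,170,0,-40,-1]],
])

```text
time: 28.68
tool_pos: [403.9, -84.5, 225.4]
tcp_rot: [3.138, 0.001, 1.569]
contact_force: [1.0, 0.3, 0.4]
grip_width: 91.6
```

Emit:
send_rows([
  [[0,0,0,35,0,0,-1],[0,0,0,70,0,0,-1],[0,0,0,105,0,0,-1],[0,0,0,140,0,0,-1],[0,0,0,175,0,0,-1]],
])

```text
time: 29.1
tool_pos: [403.1, 91.1, 224.0]
tcp_rot: [3.141, -0.0, 1.57]
contact_force: [0.4, -0.5, 0.6]
grip_width: 91.8
```

Emit:
send_rows([
  [[0,0,0,35,0,0,-1],[0,0,0,70,0,0,-1],[0,0,0,105,-10,0,-1],[0,0,0,140,-25,0,-1],[0,0,0,170,-45,0,-1]],
])

```text
time: 29.52
tool_pos: [358.4, 261.5, 223.7]
tcp_rot: [3.141, -0.001, 1.57]
contact_force: [0.4, 0.2, -0.4]
grip_width: 91.9
```

Emit:
send_rows([
  [[0,0,0,30,-20,0,-1],[0,0,0,60,-40,0,-1],[0,0,0,85,-58,0,-1],[0,0,0,100,-70,0,-1],[0,0,0,100,-70,0,-1]],
])

```text
time: 29.93
tool_pos: [286.4, 361.8, 223.7]
tcp_rot: [-3.141, -0.001, 1.574]
contact_force: [-1.1, -0.5, -0.4]
grip_width: 91.8
```

Emit:
send_rows([
  [[0,0,0,30,-20,0,-1],[0,0,0,50,-35,0,-1],[0,0,0,60,-40,0,-1],[0,0,0,60,-40,0,-1],[0,0,0,60,-40,0,-1]],
])

```text
time: 30.35
tool_pos: [249.1, 419.0, 223.5]
tcp_rot: [3.141, 0.001, 1.571]
contact_force: [0.4, 0.0, 0.1]
grip_width: 91.8
```

```bash
python3 m2.py
```

```text
[249.1 419.  223.5] [0.4 0.  0.1] [-0. -0.  0. -0.  0. -0.]
pot_yellow expect foot px [139.1 284.3] [120.6 282.8]
top [(0.7, array([606.5, 162.3])), (0.51, array([521.2, 326.9]))]
side [(0.6, array([511.4, 314.4]))]
pot_green expect foot px [165.8 329. ] [147.  329.3]
top [(0.78, array([608.3, 162.6]))]
side [(0.74, array([616.4, 156.3]))]
tube_red expect foot px [234.5 362.9] [209.3 365.7]
top [(0.68, array([ 624.4, -109.7])), (0.42, array([399.1, 104.7]))]
side [(0.65, array([ 627.3, -110.5])), (0.64, array([402.7, 108.6]))]
tube_blue expect foot px [333.7 351.6] [310.9 354.1]
top [(0.6, array([ 512.6, -346. ])), (0.56, array([ 509.1, -374. ]))]
side [(0.94, array([ 513.4, -351.4]))]
strip_vial top [(0.83, array([386.7, 320.4]))]
strip_vial side [(0.61, array([381.6, 313.5]))]
dropper top [(0.66, array([523.7,   3.1])), (0.65, array([389.4, 304.1]))]
dropper side [(0.45, array([524.8,  -5.6]))]
```

View pics/z9.png

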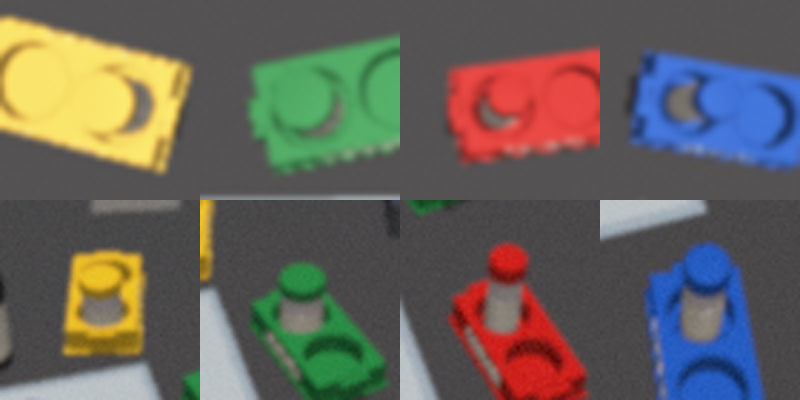

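View pics/side9.png

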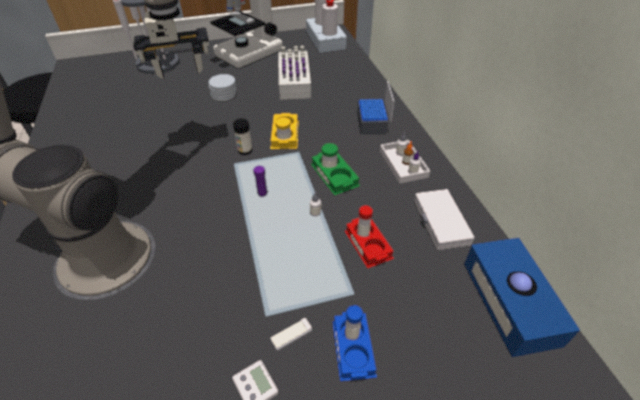

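All four specimens stand upright in wells of their own colour: yellow at row 130, column 284; green at 155, 330; red at 220, 365; and blue at 322, 353. The vial, dropper and purple tube are in their places.

```bash
python3 -c "
from plant import *
print(close_job())"
```

```text
the job is handed in; nothing more can be done
None
```

I placed all four specimens in racks matching their cap colours and handed the job in at about 31 s of the 102 s allowed. I gripped each one by its cap, lowered it to within about 1 mm of the well floor by my estimate, and then released it.

**Final pictures:** both cameras show all four upright in their wells, and the arm clear of everything. The vial, the dropper bottle and the purple look-alike appear unmoved; network readings for the vial and dropper shifted by about 10 mm or less, which is within their scatter.

**Forces:** the force readings I saw at the ends of moves stayed under 7 N.

**Checks that disagreed or fell short:**
- **Network positions:** for the placed specimens, the networks differed from where I released them by up to about 15 mm, and once by 20 mm. They also briefly took the green pot for the yellow one and the vial for the dropper. The pictures contradict these readings.
- **Side view of the yellow pot:** the arm blocked it at first, so I moved the arm away and confirmed it before handing in.
- **Foot heights:** I judged these from the tool height and the pictures and did not measure them directly.

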